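# Run in the chime barrels on the test stand

### The job

Load every chime barrel lying on the bench into the run-in stand, one to a station, its drum midway between the brackets and both ends of its arbor right down in the slots. Then jog the drive: tilt the sprung lever right over towards the pilot lamp, hold it for three seconds and let it spring back to the middle, then do the same away from the lamp. Finally lift the barrels out and lay them all flat in the wooden tray, side by side on its floor, with the lever left centred and the other things on the bench left alone.

Things in the scene. Friction and masses are not known exactly. Their poses are not given: they have to be found in the camera images.
- barrel0: chime barrel: brass drum with eight flats, 40 mm across flats, 32 mm long, on an 8 mm steel arbor 100 mm long in all, sticking out 34 mm at each end; 0.15 to 0.3 kg. Origin at the drum's centre, 20 mm up when it lies on the bench; x along the arbor, y and z point at flats. Both ends are alike and all barrels are alike. May be absent
- barrel1: chime barrel: brass drum with eight flats, 40 mm across flats, 32 mm long, on an 8 mm steel arbor 100 mm long in all, sticking out 34 mm at each end; 0.15 to 0.3 kg. Origin at the drum's centre, 20 mm up when it lies on the bench; x along the arbor, y and z point at flats. Both ends are alike and all barrels are alike. May be absent
- barrel2: chime barrel: brass drum with eight flats, 40 mm across flats, 32 mm long, on an 8 mm steel arbor 100 mm long in all, sticking out 34 mm at each end; 0.15 to 0.3 kg. Origin at the drum's centre, 20 mm up when it lies on the bench; x along the arbor, y and z point at flats. Both ends are alike and all barrels are alike. May be absent
- stand: run-in stand, fixed: steel base 150 x 240 x 10 mm, two aluminium brackets 8 mm thick, 72 mm apart between centres, tops 68 mm up, each with three open slots 11 mm wide (mouth flared to 23 mm), flat bottoms 45 mm up; outside the +x bracket a motor housing, top 43 mm up. Origin on the bench midway between the brackets; x across them (as the arbors lie), y along them
- station0 (a point): station of the stand: the point where a seated barrel's centre belongs, 49 mm above the bench, midway between the brackets; a barrel has 16 mm of play to either side along x. Stations are 70 mm apart along the stand's y (this one at y = -70 mm)
- station1 (a point): station of the stand: the point where a seated barrel's centre belongs, 49 mm above the bench, midway between the brackets; a barrel has 16 mm of play to either side along x. Stations are 70 mm apart along the stand's y (this one at y = +0 mm)
- station2 (a point): station of the stand: the point where a seated barrel's centre belongs, 49 mm above the bench, midway between the brackets; a barrel has 16 mm of play to either side along x. Stations are 70 mm apart along the stand's y (this one at y = +70 mm)
- tray: open wooden tray, fixed, 170 x 250 x 30 mm outside, walls and floor 5 mm thick, grey felt inside. Origin at the centre of its underside, x along its short side, y along its long side, z up. A barrel lying on its floor has its centre 25 mm above the origin; three fit side by side with their arbors along x
- jogbox: jog control, fixed: grey box 70 x 130 x 45 mm with a lever on top and an amber pilot lamp dome (13 mm high) near one end of the top. Origin at the centre of its underside; the lamp is 51 mm along its +y; the lever tilts along its y axis
- jog (a joint): tilt of the jog lever (rad): 0 upright in the middle, +0.5 at its stop towards the lamp, -0.5 at its stop away from the lamp. A spring (0.5 N m/rad) brings it back to 0 when it is let go; about 3 N at the knob holds it at a stop. Its pivot is 40 mm above the box's underside, on the box's centre
- jog_knob (a point): centre of the lever's black ball knob, 24 mm across, 85 mm above the pivot along a 10 mm thick steel shaft; 125 mm above the bench when centred
- oiler: bystander: small amber oil bottle, 24 mm across, 56 mm high; origin under its base
- loupe: bystander: black eye loupe standing on its wide end, 32 mm across, 26 mm high; origin under its base
- jar: bystander: glass jar 50 mm across, 60 mm high; origin under its base
- tin: bystander: round flat parts tin 66 mm across, 23 mm high; origin under its base
- screwdriver: bystander: screwdriver 170 mm long lying on the far side of the bench; origin under its middle, x along it
There are look-alikes about, which are no part of the job. What is shaped like the barrel2 but pink or white is not meant. What is shaped like the barrel0 but pink is not meant.

How it is judged:
By the outcome, as a careful person would: the job done as asked, in the order asked, and still so for the second after the job is handed in, with the robot touching nothing.
Of barrel0, barrel1, barrel2 only 2 to 3 are there at a start; the rules pass over those that are not, and their reading is None.
At some moment in a run one of barrel0, barrel1, barrel2 may be knocked a few centimetres aside while the robot is not near it.
Once in a run the grip may slacken for a moment while it holds something.
It also fails if it takes over 210 s, if anything falls off the work surface, if the arm or the gripper's body presses on something with over 40 N, if the wrist force passes 120 N, or if a joint passes its speed limit or range.

### The arm

A 7-joint arm with a two-finger parallel gripper is mounted at the origin on the work surface. World frame = base frame: x ahead of the robot, y to its left, z up, the work surface at z = 0. Lengths are in m, angles in rad, forces in N, time in s.
With the tool pointing down it reaches from about 0.425 to 0.925 m from the base axis. Payload 6.8 kg.
Tool frame: the origin (TCP) lies at the very end of the fingers, on their centre line; the grasp point (between the pads) lies 19 mm behind it; z points along the fingers, y is the line along which they close (so a half turn about z gives the same grasp; the last joint's range is limited). The gripper opens to 85 mm and grips with 20 to 120 N. Pads are 22 mm wide; open, the fingers measure 114 mm over their backs; the gripper's body (76 mm by 85 mm) begins 54 mm behind the grasp point. The pads swing forward as they close: fully open they stand 13 mm farther back than shut.
Start: joints at [-1.248, 0.477, 0.022, 1.555, -0.011, 1.109, -0.083], TCP at [0.282, 0.613, 0.231] pointing down, gripper open.
Joint ranges: [-2.96, 2.96], [-0.34, 2.1], [-1.41, 1.46], [0.24, 2.44], [-1.37, 4.51], [0.17, 1.92], [-2.96, 2.96]. Speed limits (rad/s): [2.39, 2.39, 3.14, 3.14, 3.14, 3.14, 3.14].

### API

Orientations are given as a rotation vector (axis times angle).
In Python, from bench import monitor, optics, r gives the robot as it stands.
- The arm moves only by the shell command python3 -m crank 'ROWS' [OPENING] [FORCE]. ROWS is JSON, a list of rows, each a list of 2 entries, a list of its own where there are three numbers: the shift along the tool's x, y, z in cm, then the turn, a rotation vector about the tool's x, y, z in rad. A call has 1 to 5 rows; each row shifts and turns the commanded pose from where the row before left it, along the tool's axes as they then stand; what a row does not reach is not made up. A row lasts 1/10 s, in which the tool goes at most 50 mm and 8.59 degrees, less where a joint would pass 70% of its speed; a pose out of reach is approached as far as the arm can. A call is refused whole if a number of a shift passes 5 or a number of a turn 0.15, either way. A call with a gripper value outside its range is refused whole. OPENING is the finger opening in cm, from 0 to 8.54, set as the call begins (- or left out, the last holds). The fingers move at their own pace and stop on an object; FORCE is the grip in N (left out, the last holds). Time passes only in rows, so rows that do not move let the fingers close. It gives the time, the measured TCP pose, the force, the opening and the grip force at its end, in the units of the state.
- monitor.get_obs(): the state, without advancing time (a new reading comes with each control period).
- optics.grab_frame(name): name is "scene" or "top" or "wrist"; returns (picture, depth): 400x640x3 uint8, red, green, blue; 400x640 float32, m along the optical axis (not along the pixel's ray), 0 where there is no reading.
- optics.camera_model(name): a dict with "vertical_fov" (degrees; the focal length in pixels is half the picture's height over the tangent of half this angle, whatever the lens; pixels are square), "cx", "cy" (the principal point, pixels), "D" ([k1, k2, p1, p2, k3] as OpenCV has them; the pictures are not rectified), "R" (3x3) and "t" (3): a world point X has camera coordinates R X + t; the wrist camera has in their place "hand_eye" (4x4, takes a point from camera to tool coordinates, whose origin is the TCP and whose axes are the flange's). Camera axes: x right, y down, z forward; pixel columns grow to the right and rows downward; lengths in m; the calibration is good to about 2 mm. A picture is of the moment at which its call begins: read the wrist's pose just before it. camera_model takes no time and is no camera call.
- r.hand_in(): hands the job in; it is judged then, once.
The state is a dict: "clock": time; "joints": joint angles; "qvel": joint speeds; "tau": joint torques, N m; "tcp_pos": TCP position; "orientation": TCP orientation; "contact_force": force on the tool from outside, world axes, zero at the start; "moment": the same for the moment, N m; "grip_width": finger opening in m; "gripper_force": force on a finger pad.
Only numpy, scipy, OpenCV 4.12 (cv2) and the standard library are available. Lean on these libraries where they do the work, as an engineer would, in place of code of your own. Each camera call takes 0.05 s, during which the arm holds its last target. There are 200 camera calls.

## Working session

There is one attempt and no reset: what is moved stays moved. The work goes in short steps, Python scripts to look and compute and a shell command to move; the robot and the scene stay as the last step left them, time stands still between calls to the robot, and variables do not carry over. Pictures are saved under pics/ and viewed, at most 14 in all, crops included, and the job is handed in when it is done.

```bash
ls; mkdir -p pics; cat > h.py <<'E'
import numpy as np, cv2
from bench import monitor, optics, r
from scipy.spatial.transform import Rotation as Ro
def cam(name,obs=None):
    m=optics.camera_model(name); f=200/np.tan(np.radians(m["vertical_fov"])/2)
    K=np.array([[f,0,m["cx"]],[0,f,m["cy"]],[0,0,1]]); D=np.array(m["D"],float)
    if name=="wrist":
        T=np.eye(4); T[:3,:3]=Ro.from_rotvec(obs["orientation"]).as_matrix(); T[:3,3]=obs["tcp_pos"]
        W=T@np.array(m["hand_eye"])
    else:
        W=np.eye(4); R=np.array(m["R"]); W[:3,:3]=R.T; W[:3,3]=-R.T@np.array(m["t"])
    return K,D,W
def pts(name,uv,dep,obs=None):
    "world points from pixels and depths"
    K,D,W=cam(name,obs); uv=np.array(uv,float).reshape(-1,1,2)
    n=cv2.undistortPoints(uv,K,D)[:,0]; d=np.array(dep,float).reshape(-1,1)
    return (np.c_[n*d,d])@W[:3,:3].T+W[:3,3]
def ray(name,uv,z,obs=None):
    K,D,W=cam(name,obs); n=cv2.undistortPoints(np.array(uv,float).reshape(-1,1,2),K,D)[:,0]
    d=np.c_[n,np.ones(len(n))]@W[:3,:3].T; o=W[:3,3]
    return o+d*((z-o[2])/d[:,2])[:,None]
def proj(name,X,obs=None):
    K,D,W=cam(name,obs); R=W[:3,:3].T; return cv2.projectPoints(np.array(X,float).reshape(-1,1,3),cv2.Rodrigues(R)[0],-R@W[:3,3],K,D)[0][:,0]
def grab(name,fn):
    o=monitor.get_obs(); p,d=optics.grab_frame(name); cv2.imwrite(f"pics/{fn}.png",p[...,::-1]); np.savez(f"pics/{fn}.npz",d=d,pos=o["tcp_pos"],ori=o["orientation"])
    return o,p,d
def load(fn):
    z=np.load(f"pics/{fn}.npz"); return dict(tcp_pos=z["pos"],orientation=z["ori"]),cv2.imread(f"pics/{fn}.png")[...,::-1],z["d"]
E
python3 - <<'E'
from h import *
for n in("scene","top","wrist"):
    grab(n,n+"0"); print(n,cam(n,monitor.get_obs())[2].round(3).tolist())
print(monitor.get_obs())
E
```

```text
pics
scene [[-0.653, 0.555, -0.515, 1.214], [0.757, 0.495, -0.427, 0.527], [0.018, -0.669, -0.743, 1.02], [0.0, 0.0, 0.0, 1.0]]
top [[0.006, -0.998, 0.067, 0.489], [-0.999, -0.008, -0.032, 0.009], [0.032, -0.067, -0.997, 1.057], [0.0, 0.0, 0.0, 1.0]]
wrist [[0.418, 0.866, 0.274, 0.211], [0.909, -0.398, -0.128, 0.646], [-0.002, 0.302, -0.953, 0.373], [0.0, 0.0, 0.0, 1.0]]
{'clock': 0.15, 'joints': array([-1.24813322,  0.47758992,  0.02237186,  1.55620839, -0.01149279,
        1.10930979, -0.08311646]), 'qvel': array([ 7.36724729e-04, -1.83091753e-03,  1.95849567e-04, -5.56020616e-03,
        1.90679809e-05, -4.35772034e-04, -3.26236823e-04]), 'tau': array([ 3.02373162e-03, -5.96923041e+01,  1.61038522e+00, -2.81490648e+01,
        1.26207591e-02,  6.57870696e-03, -1.83331434e-05]), 'tcp_pos': array([0.28168812, 0.61291556, 0.23056991]), 'orientation': array([-6.71409404e-01, -3.06881951e+00,  2.15916994e-03]), 'contact_force': array([0.96720444, 0.61758702, 0.57170372]), 'moment': array([-0.04374843, -0.03829153, -0.02838659]), 'gripper_force': 0.0, 'grip_width': 0.08526000158173731}
```

View pics/top0.png

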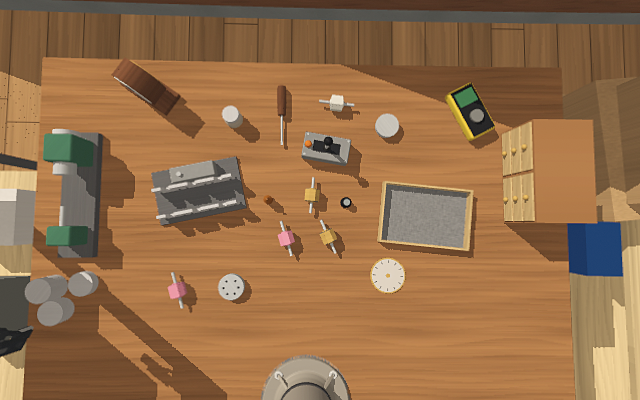

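View pics/scene0.png

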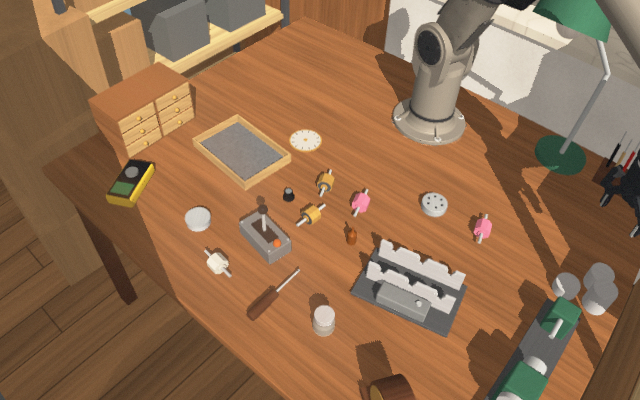

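Candidates in the top view:
- Brass: (312,195) and (328,237).
- Pink look-alikes: (286,239) and (177,291).
- White look-alike: (337,103).

I choose the two brass ones. An enlarged crop comes next to check that.

```bash
python3 - <<'E'
from h import *
o,p,d=load("top0")
c=cv2.resize(p[85:310,145:480],None,fx=2.38,fy=2.38,interpolation=cv2.INTER_CUBIC); cv2.imwrite("pics/topc.png",c[...,::-1])
hsv=cv2.cvtColor(p,cv2.COLOR_RGB2HSV)
for n,(u,v) in dict(A=(312,195),B=(328,237),P1=(286,239),P2=(177,291),W=(337,103),knob=(327,142),lamp=(308,146),jar=(387,125),tin=(231,287),oiler=(269,200),loupe=(346,202)).items():
    print(n,hsv[v,u],pts("top",[(u,v)],[d[v,u]]).round(3), p[v,u])
E
```

```text
A [ 20 146 215] [[ 0.561 -0.014  0.039]] [215 173  92]
B [ 20 143 221] [[ 0.446 -0.058  0.041]] [221 178  97]
P1 [175  85 238] [[0.44  0.056 0.04 ]] [238 159 171]
P2 [175  88 237] [[0.302 0.343 0.041]] [237 155 169]
W [ 21  32 229] [[ 0.818 -0.082  0.042]] [229 220 200]
knob [ 0 15 34] [[ 0.688 -0.048  0.136]] [34 32 32]
lamp [ 12 220 130] [[ 0.694 -0.001  0.053]] [130  61  18]
jar [ 20  19 200] [[ 0.763 -0.226  0.022]] [200 195 185]
tin [ 19  18 199] [[0.309 0.205 0.023]] [199 194 185]
oiler [ 13 187  98] [[0.546 0.104 0.04 ]] [98 56 26]
loupe [ 33  14 168] [[ 0.543 -0.109  0.028]] [167 168 159]
```

View pics/topc.png

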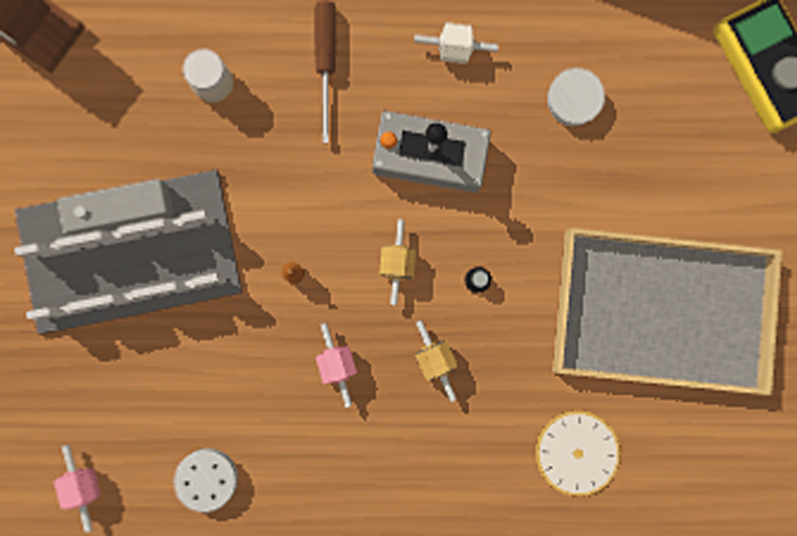

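View pics/wrist0.png

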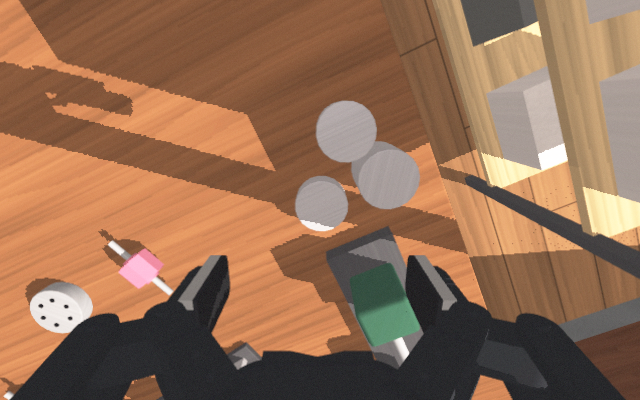

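Two brass barrels are on the bench: A drum at crop (397,263), B drum at crop (436,361). The others are pink or white. The stand's housing is on the far side, and the lamp is at the left end of the jog box. The wrist view shows only a pink one. Next I measure from both fixed views.

```bash
cat > meas.py <<'E'
from h import *
def cloud(name,fn):
    o,p,d=load(fn); v,u=np.mgrid[0:400,0:640]; P=pts(name,np.c_[u.ravel(),v.ravel()],d.ravel()); P[d.ravel()==0]=9
    return P,p.reshape(-1,3)
def near(P,c,rad,z0,z1): return P[(np.hypot(P[:,0]-c[0],P[:,1]-c[1])<rad)&(P[:,2]>z0)&(P[:,2]<z1)]
def ax(Q):
    c,(w,h),a=cv2.minAreaRect((Q[:,:2]*1000).astype(np.float32)); return np.round(c,1),round(w,1),round(h,1),round(a,1)
def barrel(P,c,z=0.0):
    dr=near(P,c,.04,z+.034,z+.046); allp=near(P,c,.058,z+.008,z+.046)
    q=allp[:,:2]-dr[:,:2].mean(0); w,V=np.linalg.eigh(q.T@q); a=V[:,1]*np.sign(V[0,1])
    return dr.mean(0).round(4),len(dr),"rect",ax(dr),"arbor yaw",round(np.degrees(np.arctan2(a[1],a[0])),1),"extent",(q@a).min().round(3),(q@a).max().round(3)
E
python3 - <<'E'
from meas import *
for n in("top","scene"):
    P,C=cloud(n,n+"0"); print(n)
    for c in((.561,-.014),(.446,-.058)): print(barrel(P,c))
    print("tray rim",ax(near(P,(.49,-.325),.19,.024,.036)))
    print("tray floor z",np.median(near(P,(.49,-.33),.05,-.01,.03)[:,2]))
    print("box top",ax(near(P,(.685,-.05),.075,.042,.048)))
    k=near(P,(.688,-.048),.05,.11,.15); print("knob",k.mean(0),k[:,2].max(),len(k))
    S=near(P,(.58,.3),.16,.061,.075); print("stand tops",ax(S),len(S),np.median(S[:,2]))
    B=near(P,(.58,.3),.16,.004,.016); print("base",ax(B))
    H=near(P,(.62,.3),.16,.039,.046); print("housing",ax(H),len(H))
E
```

```text
top
(array([ 0.5618, -0.0128,  0.0391]), 127, 'rect', (array([561.9, -11.2]), 33.2, 30.7, 89.0), 'arbor yaw', np.float64(-4.9), 'extent', np.float64(-0.048), np.float64(0.048))
(array([ 0.4482, -0.058 ,  0.039 ]), 133, 'rect', (array([448.5, -57. ]), 35.4, 32.0, 26.7), 'arbor yaw', np.float64(23.6), 'extent', np.float64(-0.05), np.float64(0.049))
tray rim (array([ 506.9, -332.8]), 252.7, 169.8, 84.5)
tray floor z 0.0063878260423388955
box top (array([692.7, -51.2]), 129.2, 69.5, 80.5)
knob [ 0.6908551  -0.05094275  0.13341643] 0.13876188059104855 69
stand tops (array([553.9, 300.2]), 80.4, 211.9, 12.0) 433 0.0681180152860692
base (array([580.9, 299.9]), 311.1, 312.7, 86.1)
housing (array([626.5, 305.1]), 224.4, 219.2, 11.9) 702
scene
(array([ 0.565 , -0.0099,  0.0395]), 130, 'rect', (array([563.6, -10.1]), 36.4, 33.4, 0.6), 'arbor yaw', np.float64(-7.5), 'extent', np.float64(-0.054), np.float64(0.049))
(array([ 0.4508, -0.057 ,  0.0397]), 113, 'rect', (array([448.6, -58.8]), 39.2, 35.0, 22.3), 'arbor yaw', np.float64(23.5), 'extent', np.float64(-0.053), np.float64(0.049))
tray rim (array([ 509.3, -332.8]), 258.4, 174.9, 84.8)
tray floor z 0.005754564230454506
box top (array([695. , -50.9]), 133.0, 70.3, 80.5)
knob [ 0.69690222 -0.04772534  0.13114733] 0.14008541763466442 88
stand tops (array([555.6, 299.7]), 86.0, 209.5, 12.3) 676 0.06711470875216047
base (array([579.4, 299.9]), 306.4, 314.2, 81.5)
housing (array([581.3, 305.7]), 134.2, 208.0, 12.8) 1117
```

```bash
cat >> h.py <<'E'
def plan(x,y,z,yaw):
    "shift (cm) in present tool axes to xyz, then turn about tool z so tool y lies at yaw deg (mod 180)"
    o=monitor.get_obs(); R=Ro.from_rotvec(o["orientation"]).as_matrix()
    s=R.T@(np.array([x,y,z])-o["tcp_pos"])*100
    cy=np.degrees(np.arctan2(R[1,1],R[0,1])); t=(yaw-cy+90)%180-90
    tilt=Ro.from_matrix(R).apply([0,0,1]); e=R.T@np.cross(tilt,[0,0,-1])
    print("t",round(o["clock"],1),"tcp",o["tcp_pos"].round(4),"tool-y yaw",cy.round(1),"shift cm",s.round(2),"turn about tool z",np.round(-np.radians(t),3),"tiltfix",e.round(4),"w",o["grip_width"].round(4),"j7",o["joints"][6].round(2),"F",o["contact_force"].round(1))
E
python3 - <<'E'
from h import *
plan(.449,-.057,.231,113.5); plan(.449,-.057,.231,23.5)
E
```

```text
Traceback (most recent call last):
  File "h.py", line 35, in plan
    print("t",round(o["clock"],1),"tcp",o["tcp_pos"].round(4),"tool-y yaw",cy.round(1),"shift cm",s.round(2),"turn about tool z",np.round(-np.radians(t),3),"tiltfix",e.round(4),"w",o["grip_width"].round(4),"j7",o["joints"][6].round(2),"F",o["contact_force"].round(1))
                                                                                                                                                                                     ^^^^^^^^^^^^^^^^^^^^^
AttributeError: 'float' object has no attribute 'round'
```

```bash
sed -i 's/o\["grip_width"\].round(4)/round(o["grip_width"],4)/' h.py; python3 - <<'E'
from h import *
plan(.449,-.057,.231,113.5)
E
```

```text
t 0.1 tcp [0.2817 0.6129 0.2306] tool-y yaw 65.3 shift cm [-4.318e+01 -5.388e+01  4.000e-02] turn about tool z -0.841 tiltfix [-0.0014  0.0001  0.    ] w 0.0853 j7 -0.08 F [1.  0.6 0.6]
```

```bash
python3 -m crank '[[[-3.08,-3.85,0],[0,0,0]],[[-3.08,-3.85,0],[0,0,0]],[[-3.08,-3.85,0],[0,0,0]],[[-3.08,-3.85,0],[0,0,0]],[[-3.08,-3.85,0],[0,0,0]]]' 7.5 40
python3 -m crank '[[[-3.08,-3.85,0],[0,0,0]],[[-3.08,-3.85,0],[0,0,0]],[[-3.08,-3.85,0],[0,0,0]],[[-3.08,-3.85,0],[0,0,0]],[[-3.08,-3.85,0],[0,0,0]]]'
python3 -m crank '[[[-3.08,-3.85,0],[0,0,0]],[[-3.08,-3.85,0],[0,0,0]],[[-3.08,-3.85,0],[0,0,0]],[[-3.08,-3.85,0],[0,0,0]],[[0,0,0],[0,0,-0.14]]]'
python3 -m crank '[[[0,0,0],[0,0,-0.14]],[[0,0,0],[0,0,-0.14]],[[0,0,0],[0,0,-0.14]],[[0,0,0],[0,0,-0.14]],[[0,0,0],[0,0,-0.14]]]'
python3 -m crank '[[[0,0,0],[0,0,0]]]'
python3 - <<'E'
from meas import *
plan(.449,-.057,.231,113.5)
o,p,d=grab("wrist","w1")
v,u=np.mgrid[0:400,0:640]; P=pts("wrist",np.c_[u.ravel(),v.ravel()],d.ravel(),o); P[d.ravel()==0]=9
print(barrel(P,(.449,-.057)))
grab("top","top1"); P,C=cloud("top","top1"); print(barrel(P,(.561,-.012)))
E
```

```text
clock: 0.65
tcp_pos: [0.3416, 0.372, 0.2311]
orientation: [-0.671, -3.069, 0.0]
contact_force: [1.6, -0.2, -0.8]
grip_width: 0.0751
gripper_force: 0.0
clock: 1.15
tcp_pos: [0.4009, 0.1329, 0.2314]
orientation: [0.671, 3.069, 0.001]
contact_force: [1.8, 0.1, 0.0]
grip_width: 0.0749
gripper_force: 0.0
clock: 1.65
tcp_pos: [0.4491, -0.0631, 0.2317]
orientation: [0.467, 3.105, -0.003]
contact_force: [0.5, -0.4, 0.5]
grip_width: 0.0751
gripper_force: 0.0
clock: 2.15
tcp_pos: [0.4483, -0.0565, 0.2311]
orientation: [0.647, -3.074, -0.0]
contact_force: [-0.1, 0.5, 0.5]
grip_width: 0.0749
gripper_force: 0.0
clock: 2.25
tcp_pos: [0.4484, -0.0565, 0.2312]
orientation: [0.64, -3.075, -0.0]
contact_force: [-0.6, 0.4, -0.1]
grip_width: 0.0749
gripper_force: 0.0
t 2.2 tcp [ 0.4484 -0.0565  0.2312] tool-y yaw 113.5 shift cm [-0.04 -0.07  0.02] turn about tool z 0.0 tiltfix [ 0.0002 -0.0003  0.    ] w 0.0749 j7 2.03 F [-0.6  0.4 -0.1]
(array([ 0.4468, -0.0587,  0.0383]), 703, 'rect', (array([447.3, -58.3]), 34.8, 30.0, 20.5), 'arbor yaw', np.float64(24.4), 'extent', np.float64(-0.049), np.float64(0.051))
(array([ 0.562 , -0.0129,  0.0392]), 126, 'rect', (array([562.3, -12.8]), 29.4, 34.1, 83.3), 'arbor yaw', np.float64(-4.9), 'extent', np.float64(-0.048), np.float64(0.048))
```

View pics/w1.png

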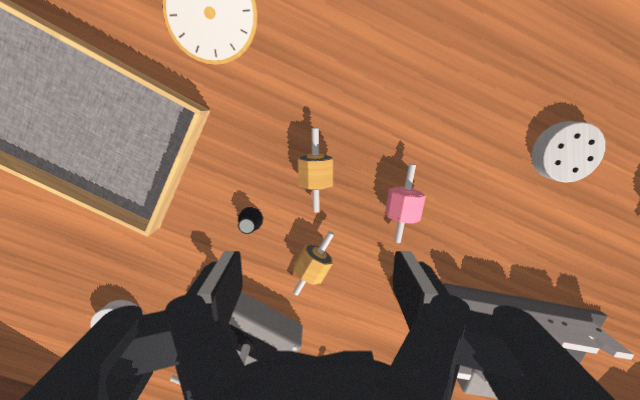

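B is at wrist (315,172), clear of its neighbours, and the views agree within 3 mm. I descend and grasp.

```bash
python3 -m crank '[[[0.15,-0.1,4.5],[0,0,-0.01]],[[0,0,4.5],[0,0,0]],[[0,0,4.5],[0,0,0]],[[0,0,4.5],[0,0,0]],[[0,0,2.5],[0,0,0]]]'
python3 -m crank '[[[0,0,1],[0,0,0]],[[0,0,1],[0,0,0]],[[0,0,0],[0,0,0]]]'
python3 -m crank '[[[0,0,0],[0,0,0]],[[0,0,0],[0,0,0]],[[0,0,0],[0,0,0]],[[0,0,0],[0,0,0]],[[0,0,0],[0,0,0]]]' 3 50
python3 -m crank '[[[0,0,0],[0,0,0]],[[0,0,0],[0,0,0]],[[0,0,0],[0,0,0]],[[0,0,0],[0,0,0]],[[0,0,0],[0,0,0]]]'
```

```text
clock: 2.85
tcp_pos: [0.4459, -0.0579, 0.0234]
orientation: [0.648, -3.07, -0.0]
contact_force: [0.6, -0.8, 0.6]
grip_width: 0.0754
gripper_force: 0.0
clock: 3.15
tcp_pos: [0.4478, -0.058, 0.0062]
orientation: [0.652, -3.073, -0.0]
contact_force: [0.8, 0.4, 0.1]
grip_width: 0.075
gripper_force: 0.0
clock: 3.65
tcp_pos: [0.4486, -0.0581, 0.0076]
orientation: [-0.653, 3.071, -0.0]
contact_force: [-0.7, 0.5, 8.2]
grip_width: 0.0389
gripper_force: 49.6
clock: 4.15
tcp_pos: [0.4486, -0.0581, 0.0076]
orientation: [-0.653, 3.071, -0.0]
contact_force: [-0.9, 0.3, 8.9]
grip_width: 0.0389
gripper_force: 49.6
```

```bash
python3 -m crank '[[[0,0,-3],[0,0,0]],[[0,0,-4],[0,0,0]],[[0,0,-4],[0,0,0]],[[0,0,-4],[0,0,0]],[[0,0,-4],[0,0,0]]]'
python3 - <<'E'
from meas import *
plan(.569,.232,.2,102)
for n in("top","scene"):
    P,C=cloud(n,n+"0"); S=near(P,(.58,.3),.16,.0625,.075)
    best=[]
    for a in np.arange(8,16,.25):
        t=np.radians(a); x=(S[:,:2]-[.5545,.3])@[np.cos(t),np.sin(t)]
        k=x>0; best.append((x[k].std()+x[~k].std(),a,x[k].mean(),x[~k].mean(),))
    b=min(best); print(n,np.round(b,4)); t=np.radians(b[1])
    y=(S[:,:2]-[.5545,.3])@[-np.sin(t),np.cos(t)]; x=(S[:,:2]-[.5545,.3])@[np.cos(t),np.sin(t)]
    for k in(x>0,x<=0): print(np.histogram(y[k]*1000,np.arange(-112,113,4))[0])
    for k in(x>0,x<=0):
        ys=np.sort(y[k]*1000); g=np.diff(ys); i=np.where(g>8)[0]; print([(round(ys[j],1),round(ys[j+1],1)) for j in i],ys[[0,-1]].round(1))
E
```

```text
clock: 4.65
tcp_pos: [0.4468, -0.058, 0.1982]
orientation: [-0.653, 3.073, 0.0]
contact_force: [1.2, 0.1, -3.1]
grip_width: 0.0386
gripper_force: 53.1
t 4.7 tcp [ 0.4468 -0.058   0.1982] tool-y yaw 114.0 shift cm [-22.96  21.53  -0.18] turn about tool z 0.209 tiltfix [0.0002 0.0002 0.    ] w 0.0386 j7 2.07 F [ 1.2  0.1 -3.1]
top [ 5.00e-03  1.20e+01  3.50e-02 -3.67e-02]
[0 3 4 4 7 5 4 5 2 0 0 0 6 4 7 4 5 5 6 4 5 7 3 4 7 2 0 0 0 1 6 6 5 6 5 4 6
 7 4 4 6 6 5 2 0 0 0 2 7 5 6 6 5 5 3 0]
[0 2 5 6 5 5 6 3 1 0 0 0 6 4 5 4 6 6 4 4 5 5 5 6 3 2 0 0 0 1 5 6 6 4 6 6 4
 4 6 6 5 4 5 0 0 0 0 2 5 5 6 3 8 4 2 0]
[(np.float64(-78.7), np.float64(-63.2)), (np.float64(-9.6), np.float64(7.7)), (np.float64(62.6), np.float64(77.8))] [-105.6  106.2]
[(np.float64(-79.0), np.float64(-63.0)), (np.float64(-8.5), np.float64(6.0)), (np.float64(60.0), np.float64(79.5))] [-105.3  104.5]
scene [ 6.10e-03  1.20e+01  3.83e-02 -3.35e-02]
[ 0  1  8  6 10  6  8 10  4  0  0  0  2  5  9  9  7  7  9  8  7  8  8  9
  8  6  1  0  0  0  8  9  7  9  9  7  9  9  9  8  9  8  8  4  0  0  0  1
  7  8  7  8  8  8  0  0]
[0 3 7 9 6 6 6 9 2 0 0 0 3 6 7 9 9 8 6 7 7 9 7 8 7 6 1 0 0 0 5 7 7 6 8 6 9
 6 7 5 7 7 7 2 0 0 0 2 8 9 7 8 9 7 1 0]
[(np.float64(-77.3), np.float64(-60.7)), (np.float64(-7.6), np.float64(8.9)), (np.float64(62.5), np.float64(79.4))] [-104.3  103.9]
[(np.float64(-78.9), np.float64(-61.8)), (np.float64(-7.4), np.float64(8.0)), (np.float64(60.5), np.float64(79.6))] [-105.5  104.1]
```

```bash
python3 -m crank '[[[-3.29,3.08,0],[0,0,0]],[[-3.29,3.08,0],[0,0,0]],[[-3.29,3.08,0],[0,0,0]],[[-3.29,3.08,0],[0,0,0]],[[-3.29,3.08,0],[0,0,0]]]'
python3 -m crank '[[[-3.29,3.08,0],[0,0,0]],[[-3.29,3.08,0],[0,0,0]],[[0,0,3],[0,0,0.105]],[[0,0,3],[0,0,0.105]],[[0,0,0],[0,0,0]]]'
python3 -m crank '[[[0,0,0],[0,0,0]],[[0,0,0],[0,0,0]]]'
python3 - <<'E'
from meas import *
plan(.5696,.2315,.0366,102)
grab("scene","s2"); o,p,d=load("s2"); c=p[190:350,310:520]; cv2.imwrite("pics/s2c.png",cv2.resize(c,None,fx=3.6,fy=3.6,interpolation=cv2.INTER_CUBIC)[...,::-1])
E
```

```text
clock: 5.15
tcp_pos: [0.5351, 0.1513, 0.1966]
orientation: [-0.653, 3.073, 0.001]
contact_force: [0.5, 0.0, -1.9]
grip_width: 0.0391
gripper_force: 53.1
clock: 5.65
tcp_pos: [0.5666, 0.2318, 0.1324]
orientation: [0.327, -3.117, 0.005]
contact_force: [-0.7, -0.4, -3.0]
grip_width: 0.039
gripper_force: 53.0
clock: 5.85
tcp_pos: [0.5712, 0.2327, 0.1382]
orientation: [-0.33, 3.122, 0.002]
contact_force: [-0.6, -0.4, -2.2]
grip_width: 0.0389
gripper_force: 53.1
t 5.8 tcp [0.5712 0.2327 0.1382] tool-y yaw 102.1 shift cm [ 0.21 -0.09 10.16] turn about tool z 0.001 tiltfix [ 0.0008  0.0026 -0.    ] w 0.0389 j7 1.48 F [-0.6 -0.4 -2.2]
```

View pics/s2c.png

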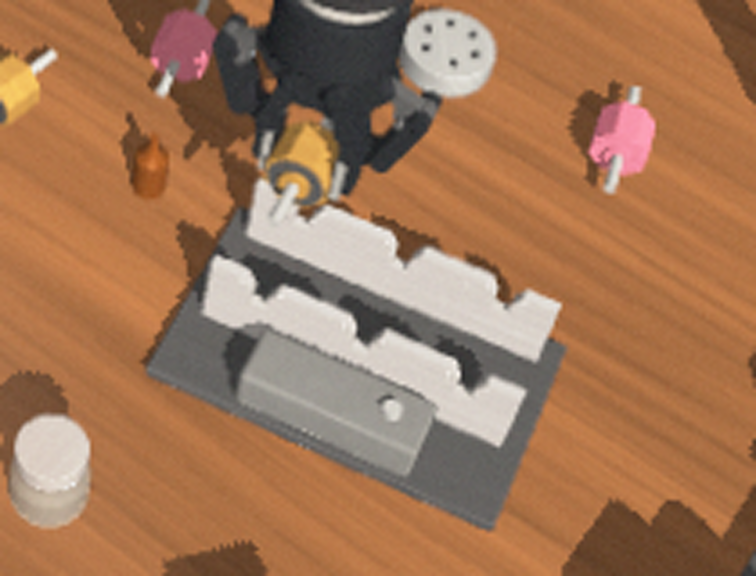

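The barrel is held level (crop (300,170)), above and robot-ward of the nearest slots in this view. I lower it now.

```bash
python3 -m crank '[[[0.2,-0.1,3],[0,0,0]],[[0,0,2],[0,0,0]],[[0,0,2],[0,0,0]],[[0,0,1],[0,0,0]],[[0,0,1],[0,0,0]]]'
python3 -m crank '[[[0,0,0.5],[0,0,0]],[[0,0,0.3],[0,0,0]],[[0,0,0.2],[0,0,0]],[[0,0,0],[0,0,0]],[[0,0,0],[0,0,0]]]'
python3 - <<'E'
from meas import *
plan(.5696,.2315,.0366,102)
E
```

```text
clock: 6.4
tcp_pos: [0.5693, 0.2315, 0.0469]
orientation: [-0.328, 3.123, 0.001]
contact_force: [1.0, -0.3, -3.3]
grip_width: 0.039
gripper_force: 53.1
clock: 6.9
tcp_pos: [0.5688, 0.2314, 0.0367]
orientation: [-0.328, 3.124, 0.0]
contact_force: [0.1, 0.4, -2.4]
grip_width: 0.0386
gripper_force: 53.3
t 6.9 tcp [0.5688 0.2314 0.0367] tool-y yaw 102.0 shift cm [-0.08 -0.01  0.01] turn about tool z -0.0 tiltfix [0.0002 0.0008 0.    ] w 0.0386 j7 1.52 F [ 0.1  0.4 -2.4]
```

```bash
python3 -m crank '[[[-0.1,0,0.1],[0,0,0]],[[0,0,0.1],[0,0,0]],[[0,0,0],[0,0,0]]]'
python3 -m crank '[[[0,0,0],[0,0,0]],[[0,0,0],[0,0,0]],[[0,0,0],[0,0,0]],[[0,0,0],[0,0,0]],[[0,0,0],[0,0,0]]]' 5.5
python3 -m crank '[[[0,0,-2],[0,0,0]],[[0,0,-4],[0,0,0]],[[0,0,-4.5],[0,0,0]],[[0,0,-4.5],[0,0,0]],[[0,0,0],[0,0,0]]]'
python3 - <<'E'
from meas import *
t=np.radians(12)
for n in("scene","top"):
    grab(n,n[0]+"3"); P,C=cloud(n,n[0]+"3"); b=barrel(P,(.5696,.2315),.029); print(n,b[:4]); q=b[0][:2]-[.555,.3]; print(q@[np.cos(t),np.sin(t)],q@[-np.sin(t),np.cos(t)])
    print(barrel(P,(.562,-.0125)))
plan(.562,-.0125,.19,85)
o,p,d=load("s3"); c=p[190:350,310:520]; cv2.imwrite("pics/s3c.png",cv2.resize(c,None,fx=3.6,fy=3.6,interpolation=cv2.INTER_CUBIC)[...,::-1])
E
```

```text
clock: 7.2
tcp_pos: [0.5689, 0.2315, 0.0363]
orientation: [0.328, -3.123, -0.001]
contact_force: [-8.9, -2.2, 15.7]
grip_width: 0.0388
gripper_force: 55.6
clock: 7.7
tcp_pos: [0.5695, 0.2315, 0.0342]
orientation: [0.328, -3.124, 0.0]
contact_force: [0.4, -0.4, -0.9]
grip_width: 0.055
gripper_force: 0.0
clock: 8.2
tcp_pos: [0.5734, 0.2327, 0.1909]
orientation: [-0.326, 3.114, 0.007]
contact_force: [1.1, -0.7, -1.2]
grip_width: 0.0552
gripper_force: 0.0
scene (array([0.5662, 0.2317, 0.0676]), 218, 'rect', (array([569.7, 233.3]), 76.1, 49.4, 13.8))
-0.003245115354634352 -0.06913609206727783
(array([ 0.5653, -0.0105,  0.0396]), 131, 'rect', (array([563.2, -11.7]), 37.3, 34.7, 3.8), 'arbor yaw', np.float64(-7.0), 'extent', np.float64(-0.053), np.float64(0.048))
top (array([0.5617, 0.229 , 0.0681]), 142, 'rect', (array([555.4, 230.4]), 48.4, 42.5, 16.9))
-0.008208141123144481 -0.07084148798057915
(array([ 0.5621, -0.0129,  0.0394]), 128, 'rect', (array([560.9, -12.3]), 33.2, 30.4, 0.4), 'arbor yaw', np.float64(-4.9), 'extent', np.float64(-0.048), np.float64(0.048))
t 8.3 tcp [0.57   0.2318 0.1855] tool-y yaw 102.0 shift cm [  5.86 -23.73  -0.49] turn about tool z 0.296 tiltfix [ 0.0011  0.0024 -0.    ] w 0.0551 j7 1.46 F [-0.4 -0.2 -0.3]
```

View pics/s3c.png

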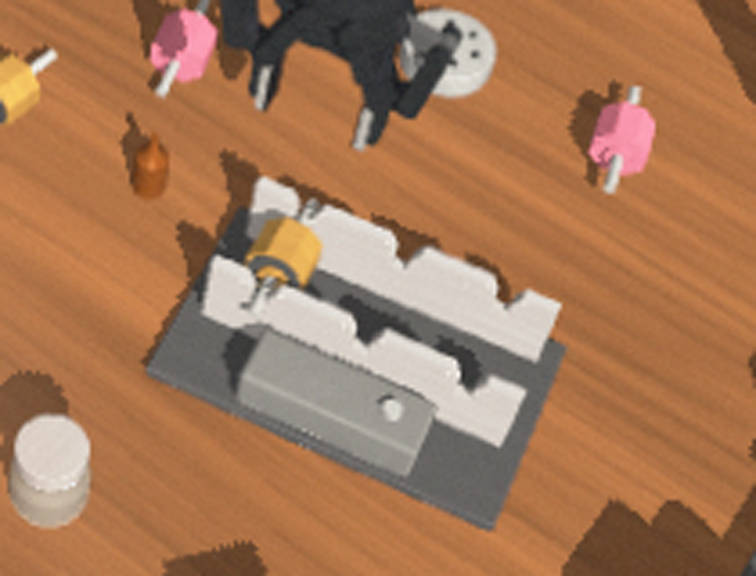

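The barrel sits in both slots at the near-left station (crop (285,250)), arbor ends down. Now barrel A.

```bash
python3 -m crank '[[[1.17,-4.74,0],[0,0,0]],[[1.17,-4.74,0],[0,0,0]],[[1.17,-4.74,0],[0,0,0]],[[1.17,-4.74,0],[0,0,0]],[[1.17,-4.74,0],[0,0,0]]]' 7.5
python3 -m crank '[[[0,0,0],[0,0,0.15]],[[0,0,0],[0,0,0.15]],[[0,0,0],[0,0,0]],[[0,0,0],[0,0,0]]]'
python3 - <<'E'
from meas import *
t=np.radians(12); Rt=np.array([[np.cos(t),np.sin(t)],[-np.sin(t),np.cos(t)]])
for n in("scene","top"):
    P,C=cloud(n,n[0]+"3"); q=(P[:,:2]-[.555,.3])@Rt.T; m=(abs(q[:,0])<.028)&(abs(q[:,1]+.07)<.03)&(P[:,2]>.06)&(P[:,2]<.075); print(n,m.sum(),q[m].mean(0),q[m].min(0),q[m].max(0),P[m,2].max())
o,p,d=grab("wrist","w4"); v,u=np.mgrid[0:400,0:640]; P=pts("wrist",np.c_[u.ravel(),v.ravel()],d.ravel(),o); P[d.ravel()==0]=9
print(barrel(P,(.562,-.0125)))
plan(.5625,-.0125,.006,84.5)
E
```

```text
clock: 8.8
tcp_pos: [0.5599, -0.0143, 0.1826]
orientation: [0.328, -3.121, 0.0]
contact_force: [1.4, 0.1, -0.0]
grip_width: 0.0751
gripper_force: 0.0
clock: 9.2
tcp_pos: [0.5607, -0.0121, 0.1831]
orientation: [-0.135, -3.136, 0.001]
contact_force: [0.5, -0.6, 0.1]
grip_width: 0.0749
gripper_force: 0.0
scene 192 [ 0.00243732 -0.06871762] [-0.017223   -0.08653998] [ 0.02188209 -0.05213698] 0.07342633751263716
top 148 [-0.00456149 -0.0717479 ] [-0.0212643  -0.08971183] [ 0.0116044  -0.05144805] 0.07439560779253562
(array([ 0.5609, -0.0128,  0.0383]), 928, 'rect', (array([561.9, -12.9]), 28.6, 34.4, 85.8), 'arbor yaw', np.float64(-4.5), 'extent', np.float64(-0.049), np.float64(0.051))
t 9.2 tcp [ 0.5609 -0.012   0.1833] tool-y yaw 85.1 shift cm [-0.19 -0.03 17.73] turn about tool z 0.01 tiltfix [-0.0005 -0.0017  0.    ] w 0.0746 j7 1.6 F [ 0.  -0.1  0.1]
```

```bash
python3 -m crank '[[[-0.1,0,4],[0,0,0.01]],[[0,0,4],[0,0,0]],[[0,0,4],[0,0,0]],[[0,0,3],[0,0,0]],[[0,0,1.5],[0,0,0]]]'
python3 -m crank '[[[0,0,1.1],[0,0,0]],[[0,0,0],[0,0,0]]]'
python3 -m crank '[[[0,0,0],[0,0,0]],[[0,0,0],[0,0,0]],[[0,0,0],[0,0,0]],[[0,0,0],[0,0,0]],[[0,0,0],[0,0,0]]]' 3 50
python3 -m crank '[[[0,0,-3],[0,0,0]],[[0,0,-4],[0,0,0]],[[0,0,-4],[0,0,0]],[[0,0,-4],[0,0,0]],[[0,0,-4],[0,0,0]]]'
python3 - <<'E'
from h import *
plan(.5424,.369,.14,102)
E
```

```text
clock: 9.75
tcp_pos: [0.5605, -0.012, 0.0164]
orientation: [-0.153, -3.133, 0.0]
contact_force: [0.5, -1.5, 0.3]
grip_width: 0.0745
gripper_force: 0.0
clock: 9.95
tcp_pos: [0.5621, -0.0124, 0.0077]
orientation: [-0.157, -3.137, 0.0]
contact_force: [-0.3, 0.2, 0.0]
grip_width: 0.075
gripper_force: 0.0
clock: 10.45
tcp_pos: [0.5636, -0.0126, 0.0098]
orientation: [0.158, 3.135, 0.001]
contact_force: [-0.6, -0.1, 7.1]
grip_width: 0.0387
gripper_force: 50.4
clock: 10.95
tcp_pos: [0.5618, -0.0126, 0.2002]
orientation: [-0.158, -3.138, -0.0]
contact_force: [0.8, 0.5, -2.8]
grip_width: 0.0387
gripper_force: 52.1
t 10.9 tcp [ 0.5618 -0.0126  0.2002] tool-y yaw 84.2 shift cm [ 5.77 37.77  6.02] turn about tool z -0.31 tiltfix [ 0.0002 -0.     -0.    ] w 0.0387 j7 1.58 F [ 0.8  0.5 -2.8]
```

```bash
python3 -m crank '[[[0.72,4.72,0],[0,0,0]],[[0.72,4.72,0],[0,0,0]],[[0.72,4.72,0],[0,0,0]],[[0.72,4.72,0],[0,0,0]],[[0.72,4.72,0],[0,0,0]]]'
python3 -m crank '[[[0.72,4.72,0],[0,0,0]],[[0.72,4.72,0],[0,0,0]],[[0.72,4.72,0],[0,0,0]],[[0,0,3],[0,0,-0.15]],[[0,0,3],[0,0,-0.15]]]'
python3 -m crank '[[[0,0,0],[0,0,-0.01]],[[0,0,0],[0,0,0]],[[0,0,0],[0,0,0]]]'
python3 - <<'E'
from h import *
plan(.543,.369,.0388,102)
E
```

```text
clock: 11.45
tcp_pos: [0.5496, 0.2276, 0.1987]
orientation: [0.158, 3.137, 0.001]
contact_force: [0.7, -0.3, -2.2]
grip_width: 0.0388
gripper_force: 52.2
clock: 11.95
tcp_pos: [0.5423, 0.372, 0.1382]
orientation: [-0.329, 3.123, 0.003]
contact_force: [1.0, -0.9, -3.0]
grip_width: 0.0387
gripper_force: 52.2
clock: 12.25
tcp_pos: [0.5443, 0.3689, 0.1403]
orientation: [-0.322, 3.123, 0.002]
contact_force: [0.5, -0.6, -1.5]
grip_width: 0.039
gripper_force: 52.1
t 12.2 tcp [0.5443 0.3689 0.1403] tool-y yaw 101.8 shift cm [ 0.15  0.02 10.15] turn about tool z -0.004 tiltfix [0.0011 0.0025 0.    ] w 0.039 j7 1.26 F [ 0.5 -0.6 -1.5]
```

```bash
python3 -m crank '[[[0.1,0,3],[0,0,0]],[[0,0,2],[0,0,0]],[[0,0,2],[0,0,0]],[[0,0,1],[0,0,0]],[[0,0,1],[0,0,0]]]'
python3 -m crank '[[[0,0,0.5],[0,0,0]],[[0,0,0.3],[0,0,0]],[[0,0,0.2],[0,0,0]],[[0,0,0.1],[0,0,0]],[[0,0,0],[0,0,0]]]'
python3 - <<'E'
from h import *
plan(.543,.369,.0388,102)
E
```

```text
clock: 12.75
tcp_pos: [0.5431, 0.3691, 0.0492]
orientation: [-0.326, 3.123, 0.002]
contact_force: [-0.2, 0.1, -3.0]
grip_width: 0.0389
gripper_force: 52.2
clock: 13.25
tcp_pos: [0.5426, 0.369, 0.0387]
orientation: [-0.327, 3.124, 0.001]
contact_force: [-2.5, -1.2, 3.7]
grip_width: 0.0391
gripper_force: 53.1
t 13.2 tcp [0.5426 0.369  0.0387] tool-y yaw 102.0 shift cm [-0.04 -0.01 -0.01] turn about tool z -0.001 tiltfix [0.0008 0.0009 0.    ] w 0.0391 j7 1.3 F [-2.5 -1.2  3.7]
```

```bash
python3 -m crank '[[[0,0,0],[0,0,0]],[[0,0,0],[0,0,0]],[[0,0,0],[0,0,0]],[[0,0,0],[0,0,0]]]' 5.5
python3 -m crank '[[[0,0,-2],[0,0,0]],[[0,0,-4],[0,0,0]],[[0,0,-4.5],[0,0,0]],[[0,0,-4.5],[0,0,0]],[[0,0,0],[0,0,0]]]'
cat > seat.py <<'E'
from meas import *
import sys
t=np.radians(12); Rt=np.array([[np.cos(t),np.sin(t)],[-np.sin(t),np.cos(t)]])
for n in("scene","top"):
    grab(n,n[0]+sys.argv[1]); P,C=cloud(n,n[0]+sys.argv[1]); q=(P[:,:2]-[.555,.3])@Rt.T
    z=(P[:,2]>.062)&(P[:,2]<.075); br=[np.median(q[z&(abs(q[:,0]-s)<.006)&(abs(q[:,1])<.11),0]) for s in(-.036,.036)]
    for st in(-.07,.07):
        m=(abs(q[:,0])<.028)&(abs(q[:,1]-st)<.03)&z&(P[:,2]>.0645); print(n,st,m.sum(),"mm rel. to bracket mid:",((np.percentile(q[m,0],[2,98])-np.mean(br))*1000).round(1),"y",q[m,1].mean().round(4),"z",np.median(P[m,2]).round(4))
plan(.5404,.3685,.19,102)
E
python3 seat.py 5
python3 - <<'E'
from h import *
o,p,d=load("s5"); c=p[190:350,310:520]; cv2.imwrite("pics/s5c.png",cv2.resize(c,None,fx=3.6,fy=3.6,interpolation=cv2.INTER_CUBIC)[...,::-1])
E
```

```text
clock: 13.65
tcp_pos: [0.5423, 0.3688, 0.0374]
orientation: [-0.328, 3.124, 0.0]
contact_force: [-0.4, 0.6, -0.4]
grip_width: 0.0547
gripper_force: 0.0
clock: 14.15
tcp_pos: [0.5459, 0.3707, 0.1946]
orientation: [-0.326, 3.114, 0.01]
contact_force: [0.5, -1.1, 0.3]
grip_width: 0.0549
gripper_force: 0.0
scene -0.07 132 mm rel. to bracket mid: [-18.   15.2] y -0.0692 z 0.0686
scene 0.07 165 mm rel. to bracket mid: [-15.8  18.4] y 0.0707 z 0.069
top -0.07 119 mm rel. to bracket mid: [-15.9  16.1] y -0.0704 z 0.0687
top 0.07 132 mm rel. to bracket mid: [-13.4  18.3] y 0.0696 z 0.0688
t 14.2 tcp [0.5427 0.3691 0.1886] tool-y yaw 102.0 shift cm [ 0.24 -0.01 -0.14] turn about tool z -0.0 tiltfix [ 0.0015  0.0024 -0.    ] w 0.0553 j7 1.25 F [-0.6 -0.  -0.2]
```

View pics/s5c.png

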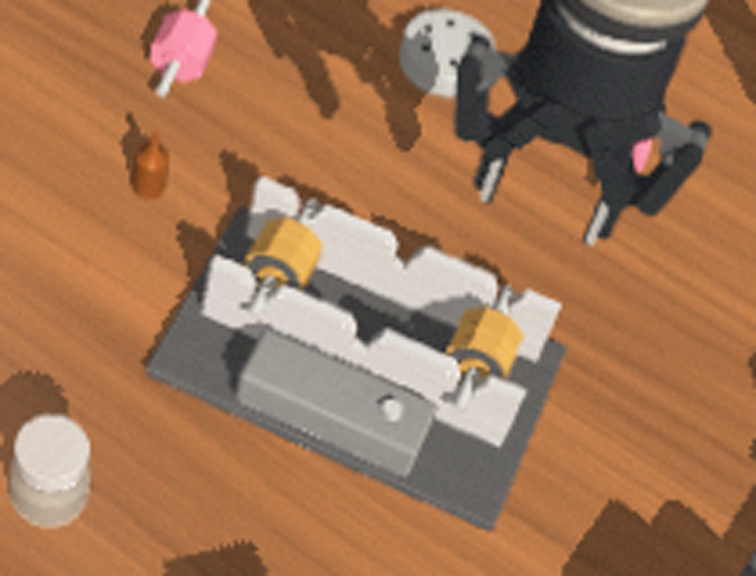

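Both are seated: drum tops at 69 mm and offsets of about 2 mm or less. Now the lever.

```bash
python3 - <<'E'
from h import *
plan(.694,-.051,.19,80.5)
E
```

```text
t 14.2 tcp [0.5427 0.3691 0.1886] tool-y yaw 102.0 shift cm [ -6.07 -44.24  -0.19] turn about tool z 0.375 tiltfix [ 0.0015  0.0024 -0.    ] w 0.0553 j7 1.25 F [-0.6 -0.  -0.2]
```

```bash
python3 -m crank '[[[-0.67,-4.91,0],[0,0,0]],[[-0.67,-4.91,0],[0,0,0]],[[-0.67,-4.91,0],[0,0,0]],[[-0.67,-4.91,0],[0,0,0]],[[-0.67,-4.91,0],[0,0,0]]]'
python3 -m crank '[[[-0.67,-4.91,0],[0,0,0]],[[-0.67,-4.91,0],[0,0,0]],[[-0.67,-4.91,0],[0,0,0]],[[-0.67,-4.91,0],[0,0,0]],[[0,0,0],[0,0,0.15]]]'
python3 -m crank '[[[0,0,0],[0,0,0.15]],[[0,0,0],[0,0,0.075]],[[0,0,0],[0,0,0]],[[0,0,0],[0,0,0]]]'
python3 - <<'E'
from h import *
plan(.694,-.051,.095,80.5)
grab("scene","s6"); o,p,d=load("s6"); c=p[160:290,200:340]; cv2.imwrite("pics/s6c.png",cv2.resize(c,None,fx=4.5,fy=4.5,interpolation=cv2.INTER_CUBIC)[...,::-1])
E
```

```text
clock: 14.75
tcp_pos: [0.6251, 0.1335, 0.1853]
orientation: [0.328, -3.121, 0.001]
contact_force: [1.1, 0.2, 0.1]
grip_width: 0.055
gripper_force: 0.0
clock: 15.25
tcp_pos: [0.6923, -0.063, 0.1857]
orientation: [0.072, -3.139, 0.01]
contact_force: [-1.4, -1.9, -0.1]
grip_width: 0.0548
gripper_force: 0.0
clock: 15.65
tcp_pos: [0.6921, -0.0508, 0.1858]
orientation: [-0.256, -3.129, 0.001]
contact_force: [1.0, 0.3, -0.0]
grip_width: 0.055
gripper_force: 0.0
t 15.7 tcp [ 0.6921 -0.0508  0.1858] tool-y yaw 80.6 shift cm [-0.21  0.02  9.08] turn about tool z 0.002 tiltfix [-0.0006 -0.0023 -0.    ] w 0.055 j7 1.63 F [ 1.   0.3 -0. ]
```

View pics/s6c.png

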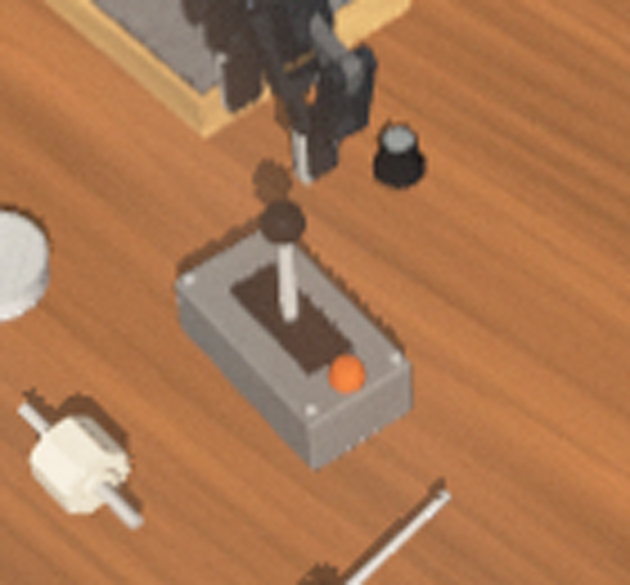

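The knob (crop (283,222)) stands upright and the lamp (347,373) lies along tool +y. The open fingers are above the knob, so I lower them to straddle it.

```bash
python3 -m crank '[[[-0.2,0,3],[0,0,0]],[[0,0,2],[0,0,0]],[[0,0,2],[0,0,0]],[[0,0,2],[0,0,0]],[[0,0,0],[0,0,0]]]'
python3 -m crank '[[[0,1,0],[0,0,0]],[[0,1,0],[0,0,0]],[[0,1,0],[0,0,0]],[[0,0.5,0],[0,0,0]],[[0,0,0],[0,0,0]]]'
python3 -m crank '[[[0,0.5,0],[0,0,0]],[[0,0.5,0],[0,0,0]],[[0,0,0],[0,0,0]]]'
python3 -m crank '[[[0,0.5,0],[0,0,0]],[[0,0,0],[0,0,0]]]'
python3 - <<'E'
from h import *
plan(.694,-.051,.095,80.5)
E
```

```text
clock: 16.2
tcp_pos: [0.6925, -0.0509, 0.094]
orientation: [-0.257, -3.125, 0.0]
contact_force: [-0.4, 0.3, -0.7]
grip_width: 0.0549
gripper_force: 0.0
clock: 16.7
tcp_pos: [0.7014, -0.0152, 0.0979]
orientation: [0.257, 3.13, 0.001]
contact_force: [0.2, -1.6, 0.7]
grip_width: 0.0551
gripper_force: 0.6
clock: 17.0
tcp_pos: [0.7022, -0.0065, 0.097]
orientation: [-0.259, -3.13, 0.0]
contact_force: [0.6, -1.9, -0.8]
grip_width: 0.0552
gripper_force: 1.2
clock: 17.2
tcp_pos: [0.7028, -0.0019, 0.097]
orientation: [-0.26, -3.13, 0.0]
contact_force: [-0.4, -3.2, -0.8]
grip_width: 0.0552
gripper_force: 1.4
t 17.2 tcp [ 0.7028 -0.0019  0.097 ] tool-y yaw 80.5 shift cm [ 0.06 -4.99  0.2 ] turn about tool z 0.0 tiltfix [-0.0003 -0.0009 -0.    ] w 0.0552 j7 1.6 F [-0.4 -3.2 -0.8]
```

```bash
python3 -m crank '[[[0,0.3,0],[0,0,0]],[[0,0,0],[0,0,0]]]'
python3 -m crank '[[[0,0.3,0],[0,0,0]],[[0,0,0],[0,0,0]]]'
python3 -m crank '[[[0,0.2,0],[0,0,0]],[[0,0,0],[0,0,0]]]'
```

```text
clock: 17.4
tcp_pos: [0.7033, 0.0009, 0.0971]
orientation: [-0.26, -3.13, 0.0]
contact_force: [-1.0, -3.5, -1.4]
grip_width: 0.0549
gripper_force: 1.5
clock: 17.6
tcp_pos: [0.704, 0.0037, 0.0973]
orientation: [-0.26, -3.131, 0.001]
contact_force: [-1.2, -4.4, -0.4]
grip_width: 0.0548
gripper_force: 1.8
clock: 17.8
tcp_pos: [0.7041, 0.0039, 0.0973]
orientation: [-0.262, -3.13, 0.004]
contact_force: [-1.1, -7.7, -0.5]
grip_width: 0.0552
gripper_force: 3.1
```

Force rises without motion, so the lever is at its stop. Add a little more and hold.

```bash
python3 -m crank '[[[0,0.15,0],[0,0,0]],[[0,0,0],[0,0,0]],[[0,0,0],[0,0,0]]]'
for i in 1 2 3 4 5 6 7; do python3 -m crank '[[[0,0,0],[0,0,0]],[[0,0,0],[0,0,0]],[[0,0,0],[0,0,0]],[[0,0,0],[0,0,0]],[[0,0,0],[0,0,0]]]' | grep -E 'clock|contact|tcp'; done
python3 - <<'E'
from h import *
grab("scene","s7"); o,p,d=load("s7"); c=p[160:290,200:340]; cv2.imwrite("pics/s7c.png",cv2.resize(c,None,fx=4.5,fy=4.5,interpolation=cv2.INTER_CUBIC)[...,::-1])
E
```

```text
clock: 18.1
tcp_pos: [0.7041, 0.004, 0.0972]
orientation: [-0.264, -3.13, 0.006]
contact_force: [-2.2, -9.0, -0.8]
grip_width: 0.0552
gripper_force: 4.1
clock: 18.6
tcp_pos: [0.7041, 0.0041, 0.0972]
contact_force: [-2.4, -9.3, -0.1]
clock: 19.1
tcp_pos: [0.7041, 0.0041, 0.0972]
contact_force: [-1.6, -7.8, -0.4]
clock: 19.6
tcp_pos: [0.7041, 0.0041, 0.0972]
contact_force: [-2.1, -8.8, -0.8]
clock: 20.1
tcp_pos: [0.7041, 0.0041, 0.0972]
contact_force: [-1.3, -9.1, -1.1]
clock: 20.6
tcp_pos: [0.7041, 0.004, 0.0972]
contact_force: [-1.7, -9.3, -1.8]
clock: 21.1
tcp_pos: [0.7041, 0.004, 0.0972]
contact_force: [-2.0, -9.6, 0.1]
clock: 21.6
tcp_pos: [0.7041, 0.004, 0.0972]
contact_force: [-1.5, -9.8, -0.8]
```

View pics/s7c.png

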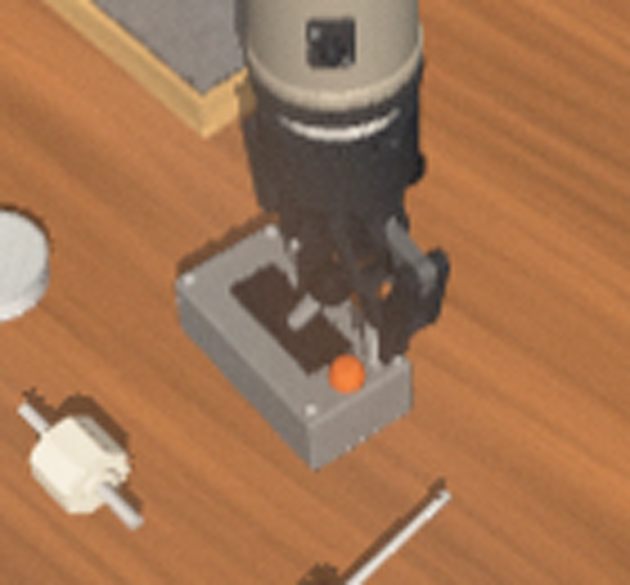

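The lever is right over towards the lamp: knob at crop (330,285), shaft leaning that way, held 3.8 s. Return to the middle, dwell, then push the other way.

```bash
python3 -m crank '[[[0,-1.5,0],[0,0,0]],[[0,-1.5,0],[0,0,0]],[[0,-1.5,0],[0,0,0]],[[0,-1.4,0],[0,0,0]],[[0,0,0],[0,0,0]]]'
python3 -m crank '[[[0,0,0],[0,0,0]],[[0,0,0],[0,0,0]],[[0,0,0],[0,0,0]],[[0,0,0],[0,0,0]],[[0,0,0],[0,0,0]]]'
python3 -m crank '[[[0,0,0],[0,0,0]],[[0,0,0],[0,0,0]],[[0,0,0],[0,0,0]],[[0,0,0],[0,0,0]],[[0,0,0],[0,0,0]]]'
python3 -m crank '[[[0,-1,0],[0,0,0]],[[0,-1,0],[0,0,0]],[[0,-1,0],[0,0,0]],[[0,-0.5,0],[0,0,0]],[[0,0,0],[0,0,0]]]'
python3 -m crank '[[[0,-0.5,0],[0,0,0]],[[0,-0.5,0],[0,0,0]],[[0,-0.5,0],[0,0,0]],[[0,0,0],[0,0,0]],[[0,0,0],[0,0,0]]]'
python3 -m crank '[[[0,-0.3,0],[0,0,0]],[[0,0,0],[0,0,0]]]'
```

```text
clock: 22.15
tcp_pos: [0.6944, -0.0545, 0.0976]
orientation: [0.267, 3.13, -0.002]
contact_force: [-0.4, -0.1, 0.4]
grip_width: 0.0552
gripper_force: 0.0
clock: 22.65
tcp_pos: [0.695, -0.0504, 0.0972]
orientation: [-0.259, -3.131, -0.0]
contact_force: [0.3, 0.3, 0.6]
grip_width: 0.0549
gripper_force: 0.0
clock: 23.15
tcp_pos: [0.6949, -0.051, 0.0973]
orientation: [-0.26, -3.131, -0.0]
contact_force: [-0.9, 0.2, 0.6]
grip_width: 0.055
gripper_force: 0.0
clock: 23.65
tcp_pos: [0.6888, -0.087, 0.0972]
orientation: [-0.263, -3.13, 0.001]
contact_force: [0.1, 1.8, -0.6]
grip_width: 0.0547
gripper_force: 0.6
clock: 24.15
tcp_pos: [0.6867, -0.0999, 0.0974]
orientation: [-0.26, -3.131, -0.001]
contact_force: [0.2, 2.9, 0.6]
grip_width: 0.0548
gripper_force: 1.3
clock: 24.35
tcp_pos: [0.6862, -0.1031, 0.0973]
orientation: [0.26, 3.131, 0.0]
contact_force: [0.5, 4.0, -0.6]
grip_width: 0.0549
gripper_force: 1.5
```

```bash
python3 -m crank '[[[0,-0.3,0],[0,0,0]],[[0,0,0],[0,0,0]]]'
python3 -m crank '[[[0,-0.2,0],[0,0,0]],[[0,0,0],[0,0,0]]]'
python3 -m crank '[[[0,-0.2,0],[0,0,0]],[[0,0,0],[0,0,0]]]'
```

```text
clock: 24.55
tcp_pos: [0.6857, -0.1064, 0.0973]
orientation: [0.261, 3.131, -0.0]
contact_force: [0.0, 4.3, -0.5]
grip_width: 0.0548
gripper_force: 1.6
clock: 24.75
tcp_pos: [0.6856, -0.1075, 0.0973]
orientation: [0.26, 3.131, 0.002]
contact_force: [0.8, 4.8, -0.7]
grip_width: 0.0545
gripper_force: 2.1
clock: 24.95
tcp_pos: [0.6856, -0.1077, 0.0972]
orientation: [0.258, 3.131, 0.005]
contact_force: [1.2, 8.2, -0.5]
grip_width: 0.055
gripper_force: 3.5
```

```bash
python3 -m crank '[[[0,-0.05,0],[0,0,0]],[[0,0,0],[0,0,0]],[[0,0,0],[0,0,0]]]'
for i in 1 2 3 4 5 6 7; do python3 -m crank '[[[0,0,0],[0,0,0]],[[0,0,0],[0,0,0]],[[0,0,0],[0,0,0]],[[0,0,0],[0,0,0]],[[0,0,0],[0,0,0]]]' | grep -E 'clock|contact'; done
python3 -m crank '[[[0,1.5,0],[0,0,0]],[[0,1.5,0],[0,0,0]],[[0,1.5,0],[0,0,0]],[[0,1.5,0],[0,0,0]],[[0,0,0],[0,0,0]]]'
python3 -m crank '[[[0,0,0],[0,0,0]],[[0,0,0],[0,0,0]],[[0,0,0],[0,0,0]],[[0,0,0],[0,0,0]],[[0,0,0],[0,0,0]]]'
python3 -m crank '[[[0,0,-2],[0,0,0]],[[0,0,-3],[0,0,0]],[[0,0,-4],[0,0,0]],[[0,0,0],[0,0,0]],[[0,0,0],[0,0,0]]]'
python3 seat.py 8
python3 - <<'E'
from h import *
plan(.540,.3685,.19,102)
o,p,d=load("s8"); c=p[130:360,200:520]; cv2.imwrite("pics/s8c.png",cv2.resize(c,None,fx=2.5,fy=2.5,interpolation=cv2.INTER_CUBIC)[...,::-1])
E
```

```text
clock: 25.25
tcp_pos: [0.6856, -0.1077, 0.0972]
orientation: [0.257, 3.131, 0.005]
contact_force: [1.2, 9.2, -0.5]
grip_width: 0.0553
gripper_force: 3.9
clock: 25.75
contact_force: [0.7, 8.8, -0.3]
clock: 26.25
contact_force: [0.7, 7.8, -0.3]
clock: 26.75
contact_force: [0.9, 8.9, -0.7]
clock: 27.25
contact_force: [1.3, 9.0, -0.5]
clock: 27.75
contact_force: [0.5, 8.9, 0.1]
clock: 28.25
contact_force: [1.3, 9.2, -0.6]
clock: 28.75
contact_force: [0.8, 9.8, -1.7]
clock: 29.25
tcp_pos: [0.6954, -0.0473, 0.0969]
orientation: [-0.253, -3.131, -0.002]
contact_force: [0.0, 0.6, -0.6]
grip_width: 0.055
gripper_force: 0.0
clock: 29.75
tcp_pos: [0.6948, -0.052, 0.0973]
orientation: [-0.261, -3.131, 0.0]
contact_force: [0.6, -0.9, -0.2]
grip_width: 0.0553
gripper_force: 0.0
clock: 30.25
tcp_pos: [0.6955, -0.0517, 0.1886]
orientation: [0.26, 3.128, 0.001]
contact_force: [0.1, 0.5, -0.2]
grip_width: 0.0552
gripper_force: 0.0
scene -0.07 136 mm rel. to bracket mid: [-18.9  16.3] y -0.0693 z 0.0686
scene 0.07 154 mm rel. to bracket mid: [-16.7  17. ] y 0.0715 z 0.0688
top -0.07 127 mm rel. to bracket mid: [-16.3  16.2] y -0.0708 z 0.0685
top 0.07 137 mm rel. to bracket mid: [-14.6  17.2] y 0.0705 z 0.0685
t 30.4 tcp [ 0.6942 -0.0512  0.1863] tool-y yaw 80.5 shift cm [22.1  38.86 -0.33] turn about tool z -0.375 tiltfix [ 0.     -0.0016  0.    ] w 0.0552 j7 1.63 F [-0.7 -0.1 -0.5]
t 30.4 tcp [ 0.6942 -0.0512  0.1863] tool-y yaw 80.5 shift cm [22.13 38.85 -0.33] turn about tool z -0.375 tiltfix [ 0.     -0.0016  0.    ] w 0.0552 j7 1.63 F [-0.7 -0.1 -0.5]
```

View pics/s8c.png

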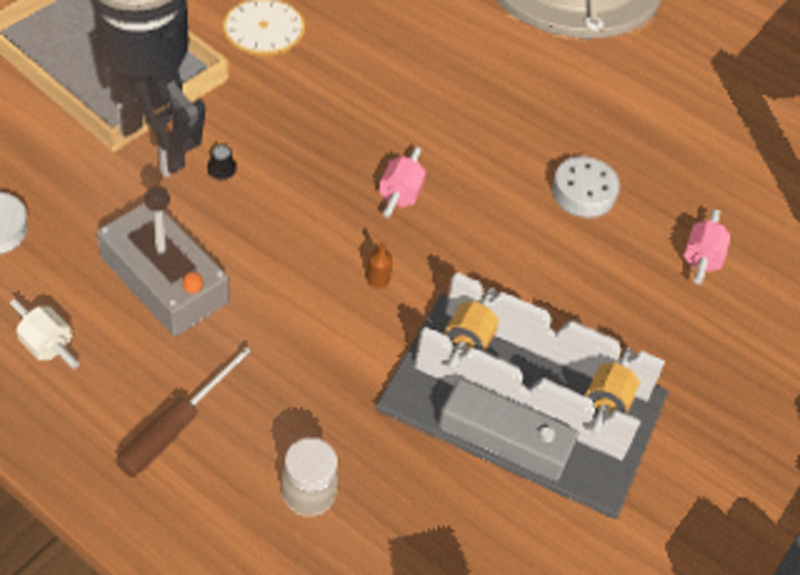

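Lever upright again, barrels still seated, nothing disturbed. Now unload, far-station barrel first.

```bash
python3 -m crank '[[[2.43,4.33,0],[0,0,0]],[[2.43,4.33,0],[0,0,0]],[[2.43,4.33,0],[0,0,0]],[[2.43,4.33,0],[0,0,0]],[[2.43,4.33,0],[0,0,0]]]' 6
python3 -m crank '[[[2.43,4.33,0],[0,0,0]],[[2.43,4.33,0],[0,0,0]],[[2.43,4.33,0],[0,0,0]],[[2.43,4.33,0],[0,0,0]],[[0,0,0],[0,0,-0.15]]]'
python3 -m crank '[[[0,0,0],[0,0,-0.15]],[[0,0,0],[0,0,-0.075]],[[0,0,0],[0,0,0]],[[0,0,0],[0,0,0]]]'
python3 - <<'E'
from h import *
plan(.5423,.3694,.037,102)
E
```

```text
clock: 30.85
tcp_pos: [0.609, 0.1838, 0.1859]
orientation: [-0.26, -3.129, 0.002]
contact_force: [1.1, 0.3, 0.4]
grip_width: 0.0599
gripper_force: 0.0
clock: 31.35
tcp_pos: [0.5372, 0.3794, 0.1849]
orientation: [-0.002, -3.137, -0.004]
contact_force: [-0.8, 0.1, -0.3]
grip_width: 0.0605
gripper_force: 0.0
clock: 31.75
tcp_pos: [0.5431, 0.3686, 0.1863]
orientation: [0.324, -3.123, 0.001]
contact_force: [0.7, -0.5, 0.4]
grip_width: 0.0597
gripper_force: 0.0
t 31.8 tcp [0.5431 0.3686 0.1863] tool-y yaw 101.8 shift cm [ 0.04  0.1  14.93] turn about tool z -0.003 tiltfix [-0.0007 -0.0016 -0.    ] w 0.0597 j7 1.26 F [ 0.7 -0.5  0.4]
```

```bash
python3 -m crank '[[[0,0.1,4],[0,0,0]],[[0,0,4],[0,0,0]],[[0,0,3.5],[0,0,0]],[[0,0,2],[0,0,0]],[[0,0,1.3],[0,0,0]]]'
python3 -m crank '[[[0,0,0],[0,0,0]],[[0,0,0],[0,0,0]]]'
python3 -m crank '[[[0,0,0],[0,0,0]],[[0,0,0],[0,0,0]],[[0,0,0],[0,0,0]],[[0,0,0],[0,0,0]],[[0,0,0],[0,0,0]]]' 3 50
python3 -m crank '[[[0,0,-1],[0,0,0]],[[0,0,-2],[0,0,0]],[[0,0,-4],[0,0,0]],[[0,0,-4],[0,0,0]],[[0,0,-3],[0,0,0]]]'
python3 - <<'E'
from h import *
# tray centre (.508,-.333), yaw -5.5; slots at tray y = -45,+45
t=np.radians(-5.5)
for y in(-.045,.045): plan(.508-np.sin(t)*y,-.333+np.cos(t)*y,.17,84.5); print(.508-np.sin(t)*y,-.333+np.cos(t)*y)
E
```

```text
clock: 32.25
tcp_pos: [0.5421, 0.3691, 0.0368]
orientation: [0.325, -3.122, 0.003]
contact_force: [-0.1, -0.0, -0.0]
grip_width: 0.0598
gripper_force: 0.0
clock: 32.45
tcp_pos: [0.5439, 0.3703, 0.04]
orientation: [-0.327, 3.124, 0.001]
contact_force: [0.4, 0.4, 0.8]
grip_width: 0.0599
gripper_force: 0.0
clock: 32.95
tcp_pos: [0.5446, 0.3702, 0.041]
orientation: [-0.327, 3.122, 0.002]
contact_force: [0.1, -1.3, 7.3]
grip_width: 0.0387
gripper_force: 51.0
clock: 33.45
tcp_pos: [0.5434, 0.3704, 0.1822]
orientation: [-0.328, 3.123, 0.002]
contact_force: [0.4, 0.6, -2.2]
grip_width: 0.0388
gripper_force: 51.1
t 33.5 tcp [0.5434 0.3704 0.1822] tool-y yaw 102.0 shift cm [ 19.43 -72.36   1.11] turn about tool z 0.305 tiltfix [0.0011 0.0014 0.    ] w 0.0388 j7 1.26 F [ 0.4  0.6 -2.2]
0.50368694113659 -0.37779282892652305
t 33.5 tcp [0.5434 0.3704 0.1822] tool-y yaw 102.0 shift cm [ 16.72 -63.78   1.12] turn about tool z 0.305 tiltfix [0.0011 0.0014 0.    ] w 0.0388 j7 1.26 F [ 0.4  0.6 -2.2]
0.51231305886341 -0.288207171073477
```

```bash
python3 -m crank '[[[1.3,-4.82,0],[0,0,0]],[[1.3,-4.82,0],[0,0,0]],[[1.3,-4.82,0],[0,0,0]],[[1.3,-4.82,0],[0,0,0]],[[1.3,-4.82,0],[0,0,0]]]'
python3 -m crank '[[[1.3,-4.82,0],[0,0,0]],[[1.3,-4.82,0],[0,0,0]],[[1.3,-4.82,0],[0,0,0]],[[1.3,-4.82,0],[0,0,0]],[[1.3,-4.82,0],[0,0,0]]]' | grep -E 'tcp|grip'
python3 -m crank '[[[1.3,-4.82,0],[0,0,0]],[[1.3,-4.82,0],[0,0,0]],[[1.3,-4.82,0],[0,0,0]],[[1.3,-4.82,0],[0,0,0]],[[1.3,-4.82,0],[0,0,0]]]' | grep -E 'tcp|grip'
python3 -m crank '[[[0,0,2],[0,0,0.15]],[[0,0,2],[0,0,0.15]],[[0,0,2],[0,0,0]],[[0,0,0],[0,0,0]],[[0,0,0],[0,0,0]]]'
python3 - <<'E'
from h import *
plan(.5037,-.3778,.017,84.5)
E
```

```text
clock: 33.95
tcp_pos: [0.5289, 0.1191, 0.1797]
orientation: [0.329, -3.124, -0.001]
contact_force: [1.3, 0.1, -2.7]
grip_width: 0.039
gripper_force: 51.0
tcp_pos: [0.5155, -0.1299, 0.1798]
grip_width: 0.0387
gripper_force: 51.0
tcp_pos: [0.5023, -0.3789, 0.1796]
grip_width: 0.0384
gripper_force: 51.0
clock: 35.45
tcp_pos: [0.5027, -0.3773, 0.1197]
orientation: [-0.141, -3.138, -0.001]
contact_force: [-0.1, 0.2, -2.2]
grip_width: 0.0388
gripper_force: 51.2
t 35.5 tcp [ 0.5027 -0.3773  0.1197] tool-y yaw 84.8 shift cm [-0.11 -0.05 10.27] turn about tool z 0.006 tiltfix [ 0.0006 -0.0004 -0.    ] w 0.0388 j7 2.37 F [-0.1  0.2 -2.2]
```

```bash
python3 -m crank '[[[-0.1,0,3],[0,0,0.006]],[[0,0,3],[0,0,0]],[[0,0,2],[0,0,0]],[[0,0,1],[0,0,0]],[[0,0,0.6],[0,0,0]]]'
python3 -m crank '[[[0,0,0.3],[0,0,0]],[[0,0,0.1],[0,0,0]],[[0,0,0.1],[0,0,0]],[[0,0,0],[0,0,0]],[[0,0,0],[0,0,0]]]'
```

```text
clock: 35.95
tcp_pos: [0.5042, -0.378, 0.0238]
orientation: [0.151, 3.137, -0.0]
contact_force: [0.9, 0.1, -1.6]
grip_width: 0.039
gripper_force: 51.2
clock: 36.45
tcp_pos: [0.5039, -0.3779, 0.0187]
orientation: [0.152, 3.137, -0.0]
contact_force: [-0.4, 0.0, -2.0]
grip_width: 0.0388
gripper_force: 51.2
```

```bash
python3 -m crank '[[[0,0,0.1],[0,0,0]],[[0,0,0.1],[0,0,0]],[[0,0,0],[0,0,0]],[[0,0,0],[0,0,0]]]'
python3 -m crank '[[[0,0,0.1],[0,0,0]],[[0,0,0],[0,0,0]]]'
```

```text
clock: 36.85
tcp_pos: [0.5039, -0.3779, 0.0172]
orientation: [0.152, 3.137, 0.0]
contact_force: [-1.9, 2.0, 6.3]
grip_width: 0.0386
gripper_force: 52.2
clock: 37.05
tcp_pos: [0.5039, -0.3779, 0.0171]
orientation: [0.152, 3.137, 0.001]
contact_force: [-4.5, 4.7, 14.9]
grip_width: 0.039
gripper_force: 53.3
```

```bash
python3 -m crank '[[[0,0,0],[0,0,0]],[[0,0,0],[0,0,0]],[[0,0,0],[0,0,0]],[[0,0,0],[0,0,0]]]' 6
python3 -m crank '[[[0,0,-2],[0,0,0]],[[0,0,-4],[0,0,0]],[[0,0,-5],[0,0,0]],[[0,0,-5],[0,0,0]],[[0,0,0],[0,0,0]]]'
python3 - <<'E'
from h import *
plan(.569,.2315,.18,102)
E
python3 seat.py 9 | grep -- -0.07
```

```text
clock: 37.45
tcp_pos: [0.5036, -0.3778, 0.0151]
orientation: [-0.152, -3.138, -0.0]
contact_force: [-0.5, 0.4, 0.1]
grip_width: 0.0604
gripper_force: 0.0
clock: 37.95
tcp_pos: [0.5066, -0.3812, 0.1824]
orientation: [0.153, 3.127, -0.009]
contact_force: [1.3, 0.3, -0.8]
grip_width: 0.06
gripper_force: 0.0
t 38.0 tcp [ 0.5066 -0.3812  0.1824] tool-y yaw 84.4 shift cm [-0.24 61.58 -0.09] turn about tool z -0.307 tiltfix [-0.0054  0.0108  0.    ] w 0.06 j7 2.33 F [ 1.3  0.3 -0.8]
scene -0.07 141 mm rel. to bracket mid: [-19.2  15.5] y -0.0691 z 0.0685Traceback (most recent call last):
  File "seat.py", line 8, in <module>
    m=(abs(q[:,0])<.028)&(abs(q[:,1]-st)<.03)&z&(P[:,2]>.0645); print(n,st,m.sum(),"mm rel. to bracket mid:",((np.percentile(q[m,0],[2,98])-np.mean(br))*1000).round(1),"y",q[m,1].mean().round(4),"z",np.median(P[m,2]).round(4))
                                                                                                               ~~~~~~~~~~~~~^^^^^^^^^^^^^^^
    return _quantile_unchecked(
        a, q, axis, out, overwrite_input, method, keepdims, weights)
    return _ureduce(a,
                    func=_quantile_ureduce_func,
    ...<5 lines>...
                    overwrite_input=overwrite_input,
                    method=method)
    r = func(a, **kwargs)
    result = _quantile(arr,
                       quantiles=q,
    ...<2 lines>...
                       out=out,
                       weights=wgt)
    slices_having_nans = np.isnan(arr[-1, ...])
                                  ~~~^^^^^^^^^
IndexError: index -1 is out of bounds for axis 0 with size 0
```

```bash
python3 -m crank '[[[0,4.74,0],[0,0,0]],[[0,4.74,0],[0,0,0]],[[0,4.74,0],[0,0,0]],[[0,4.74,0],[0,0,0]],[[0,4.74,0],[0,0,0]]]' | grep tcp
python3 -m crank '[[[0,4.74,0],[0,0,0]],[[0,4.74,0],[0,0,0]],[[0,4.74,0],[0,0,0]],[[0,4.74,0],[0,0,0]],[[0,4.74,0],[0,0,0]]]' | grep tcp
python3 -m crank '[[[0,4.74,0],[0,0,0]],[[0,4.74,0],[0,0,0]],[[0,4.74,0],[0,0,0]],[[0,0,0],[0,0,-0.15]],[[0,0,0],[0,0,-0.15]]]' | grep tcp
python3 -m crank '[[[0,0,0],[0,0,0]],[[0,0,0],[0,0,0]],[[0,0,0],[0,0,0]]]' | grep tcp
python3 - <<'E'
from h import *
plan(.569,.2315,.04,102)
E
```

```text
tcp_pos: [0.5256, -0.1397, 0.1739]
tcp_pos: [0.5485, 0.0959, 0.174]
tcp_pos: [0.5618, 0.2379, 0.1731]
tcp_pos: [0.563, 0.235, 0.1747]
t 39.8 tcp [0.563  0.235  0.1747] tool-y yaw 101.4 shift cm [-0.53 -0.45 13.47] turn about tool z -0.01 tiltfix [-0.0003 -0.0009 -0.    ] w 0.0599 j7 1.49 F [ 0.2 -0.   0.5]
```

```bash
python3 -m crank '[[[-0.53,-0.45,3],[0,0,-0.01]],[[0,0,4],[0,0,0]],[[0,0,3],[0,0,0]],[[0,0,2],[0,0,0]],[[0,0,1.4],[0,0,0]]]' | grep tcp
python3 -m crank '[[[0,0,0],[0,0,0]],[[0,0,0],[0,0,0]]]' | grep -E 'tcp|contact'
python3 -m crank '[[[0,0,0],[0,0,0]],[[0,0,0],[0,0,0]],[[0,0,0],[0,0,0]],[[0,0,0],[0,0,0]],[[0,0,0],[0,0,0]]]' 3 50
python3 -m crank '[[[0,0,-1],[0,0,0]],[[0,0,-2],[0,0,0]],[[0,0,-4],[0,0,0]],[[0,0,-4],[0,0,0]],[[0,0,-3],[0,0,0]]]'
python3 - <<'E'
from h import *
plan(.5123,-.2882,.17,84.5)
E
```

```text
tcp_pos: [0.5685, 0.2316, 0.0395]
tcp_pos: [0.5699, 0.2322, 0.0419]
contact_force: [-0.4, -0.4, 0.3]
clock: 41.0
tcp_pos: [0.5704, 0.2326, 0.0428]
orientation: [-0.334, 3.121, 0.002]
contact_force: [-1.0, -0.8, 6.9]
grip_width: 0.0388
gripper_force: 50.9
clock: 41.5
tcp_pos: [0.5696, 0.2321, 0.1841]
orientation: [-0.333, 3.122, 0.001]
contact_force: [0.1, 0.2, -2.9]
grip_width: 0.0386
gripper_force: 51.4
t 41.5 tcp [0.5696 0.2321 0.1841] tool-y yaw 102.2 shift cm [ 16.59 -49.65   1.36] turn about tool z 0.309 tiltfix [0.0005 0.0015 0.    ] w 0.0386 j7 1.51 F [ 0.1  0.2 -2.9]
```

```bash
python3 -m crank '[[[1.51,-4.51,0],[0,0,0]],[[1.51,-4.51,0],[0,0,0]],[[1.51,-4.51,0],[0,0,0]],[[1.51,-4.51,0],[0,0,0]],[[1.51,-4.51,0],[0,0,0]]]' | grep -E 'tcp|grip'
python3 -m crank '[[[1.51,-4.51,0],[0,0,0]],[[1.51,-4.51,0],[0,0,0]],[[1.51,-4.51,0],[0,0,0]],[[1.51,-4.51,0],[0,0,0]],[[1.51,-4.51,0],[0,0,0]]]' | grep -E 'tcp|grip'
python3 -m crank '[[[1.51,-4.51,0],[0,0,0]],[[0,0,2],[0,0,0.15]],[[0,0,2],[0,0,0.15]],[[0,0,2],[0,0,0.01]],[[0,0,0],[0,0,0]]]' | grep -E 'tcp|grip'
python3 -m crank '[[[0,0,0],[0,0,0]],[[0,0,0],[0,0,0]]]' | grep -E 'tcp|grip'
python3 - <<'E'
from meas import *
plan(.5123,-.2882,.0188,84.5)
grab("scene","s10"); P,C=cloud("scene","s10"); print(barrel(P,(.5037,-.3778),.005))
E
```

```text
tcp_pos: [0.5422, -0.0059, 0.1817]
grip_width: 0.0388
gripper_force: 51.3
tcp_pos: [0.5162, -0.242, 0.1817]
grip_width: 0.0389
gripper_force: 51.3
tcp_pos: [0.5099, -0.2863, 0.119]
grip_width: 0.0388
gripper_force: 51.3
tcp_pos: [0.5126, -0.2881, 0.1226]
grip_width: 0.0388
gripper_force: 51.3
t 43.2 tcp [ 0.5126 -0.2881  0.1226] tool-y yaw 84.5 shift cm [ 4.000e-02 -1.000e-02  1.038e+01] turn about tool z -0.0 tiltfix [-0.0003  0.0017 -0.    ] w 0.0388 j7 2.24 F [ 0.2  0.1 -1.9]
(array([ 0.5056, -0.3723,  0.0439]), 67, 'rect', (array([ 502. , -370.9]), 26.6, 33.7, 89.2), 'arbor yaw', np.float64(-9.0), 'extent', np.float64(-0.04), np.float64(0.047))
```

```bash
python3 -m crank '[[[0,0,3],[0,0,0]],[[0,0,3],[0,0,0]],[[0,0,2],[0,0,0]],[[0,0,1],[0,0,0]],[[0,0,0.8],[0,0,0]]]' | grep -E 'tcp|grip|cont'
python3 -m crank '[[[0,0,0.3],[0,0,0]],[[0,0,0.1],[0,0,0]],[[0,0,0],[0,0,0]],[[0,0,0],[0,0,0]]]' | grep -E 'tcp|grip|cont'
python3 -m crank '[[[0,0,0.1],[0,0,0]],[[0,0,0.1],[0,0,0]],[[0,0,0],[0,0,0]]]' | grep -E 'tcp|grip|cont'
```

```text
tcp_pos: [0.5125, -0.2881, 0.0235]
contact_force: [0.2, 0.5, -3.5]
grip_width: 0.0388
gripper_force: 51.3
tcp_pos: [0.5124, -0.2881, 0.02]
contact_force: [-0.4, -0.1, -2.6]
grip_width: 0.0389
gripper_force: 51.3
tcp_pos: [0.5124, -0.288, 0.019]
contact_force: [-2.7, 3.5, 13.2]
grip_width: 0.0386
gripper_force: 53.2
```

On the floor. Release, back off upwards and check.

```bash
python3 -m crank '[[[0,0,0],[0,0,0]],[[0,0,0],[0,0,0]],[[0,0,0],[0,0,0]],[[0,0,0],[0,0,0]]]' 6 | grep -E 'tcp|grip|cont'
python3 -m crank '[[[0,0,-2],[0,0,0]],[[0,0,-4],[0,0,0]],[[0,0,-5],[0,0,0]],[[0,0,-5],[0,0,0]],[[0,0,0],[0,0,0]]]' | grep -E 'tcp|grip'
python3 -m crank '[[[0,5,0],[0,0,0]],[[0,5,0],[0,0,0]],[[0,5,0],[0,0,0]],[[0,5,0],[0,0,0]],[[0,5,0],[0,0,0]]]' | grep tcp
python3 -m crank '[[[0,0,0],[0,0,0]],[[0,0,0],[0,0,0]],[[0,0,0],[0,0,0]]]' | grep clock
python3 - <<'E'
from meas import *
for n in("scene","top"):
    grab(n,n[0]+"11"); P,C=cloud(n,n[0]+"11")
    for c in((.5037,-.3778),(.5123,-.2882)): print(n,barrel(P,c,.005))
o,p,d=load("t11"); c=p[85:310,145:480]; cv2.imwrite("pics/t11c.png",cv2.resize(c,None,fx=2.38,fy=2.38,interpolation=cv2.INTER_CUBIC)[...,::-1])
E
```

```text
tcp_pos: [0.512, -0.2878, 0.0173]
contact_force: [0.1, 0.8, 1.1]
grip_width: 0.0602
gripper_force: 0.0
tcp_pos: [0.5153, -0.2905, 0.1839]
grip_width: 0.0599
gripper_force: 0.0
tcp_pos: [0.5358, -0.037, 0.1771]
clock: 46.15
scene (array([ 0.5034, -0.3713,  0.0442]), 77, 'rect', (array([ 504.1, -372.7]), 32.5, 36.3, 71.1), 'arbor yaw', np.float64(-6.1), 'extent', np.float64(-0.052), np.float64(0.048))
scene (array([ 0.5147, -0.2828,  0.0434]), 92, 'rect', (array([ 513.5, -283.6]), 35.1, 35.4, 3.4), 'arbor yaw', np.float64(-7.8), 'extent', np.float64(-0.052), np.float64(0.049))
top (array([ 0.4998, -0.3741,  0.0444]), 131, 'rect', (array([ 499.9, -374.5]), 33.1, 30.5, 0.3), 'arbor yaw', np.float64(-4.3), 'extent', np.float64(-0.05), np.float64(0.048))
top (array([ 0.5101, -0.286 ,  0.0439]), 137, 'rect', (array([ 510.1, -287. ]), 33.9, 33.1, 88.6), 'arbor yaw', np.float64(-5.7), 'extent', np.float64(-0.05), np.float64(0.048))
```

View pics/t11c.png

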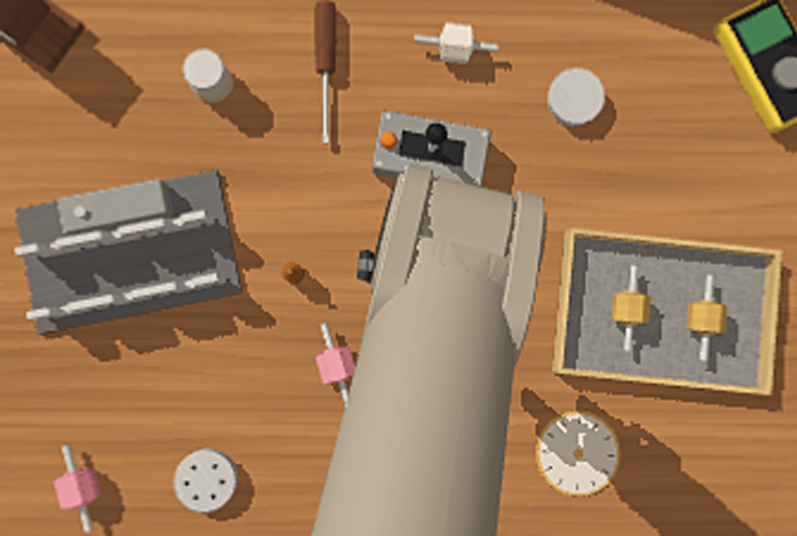

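Both barrels lie flat and parallel on the tray floor (crop (632,308) and (707,317), drum tops at 44 mm). The lever is centred, the stand is empty, and the bystanders are where they were.

```bash
python3 -c "
from bench import r
print(r.hand_in())"
```

```text
the job is handed in; nothing more can be done
None
```

I ran both chime barrels on the bench in the stand, jogged the drive about 3.8 s each way, laid them flat side by side in the tray with the lever centred, and handed the job in at about 46 s; no verdict came back.

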